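# Set the casting flasks on their sprue bases

### The arm

A 7-joint arm with a two-finger parallel gripper is mounted at the origin on the work surface. World frame = base frame: x ahead of the robot, y to its left, z up, the work surface at z = 0. Lengths are in m, angles in rad, forces in N, time in s.
With the tool pointing down it reaches from about 0.4 to 0.85 m from the base axis. Payload 4.5 kg.
Tool frame: the origin (TCP) lies midway between the tips of the shut fingers; the grasp point (between the pads) lies 19 mm behind it (r.grip_point_offset is the distance from the TCP to the grasp point, in m); z points along the fingers, y is the line along which they close (so a half turn about z gives the same grasp; the last joint's range is limited). The gripper opens to 88 mm and grips with 3 to 60 N. Pads are 18 mm wide; open, the fingers measure 123 mm over their backs; the gripper's body (75 mm by 187 mm) begins 45 mm behind the grasp point.
Start: joints at [-1.302, 0.689, -0.195, 1.565, 0.157, 0.902, -0.215], TCP at [0.145, 0.608, 0.239] pointing down, gripper open.
Joint ranges: [-3.01, 3.01], [-0.46, 2.08], [-1.47, 1.51], [0.13, 2.56], [-1, 4.14], [0.04, 2.09], [-2.66, 2.66]. Speed limits (rad/s): [2.57, 2.57, 3.14, 3.14, 3.14, 3.14, 3.14].

### API

Orientations are given as a unit quaternion [x, y, z, w].
In Python, from plant import r, optics gives the robot as it stands.
- The arm moves only by the shell command python3 -m pendant 'ROWS' [OPENING] [FORCE]. ROWS is JSON, a list of rows, each a list of 6 numbers: the shift along the tool's x, y, z as a fraction of full scale, then the turn, a rotation vector about the tool's x, y, z as a fraction of full scale. A call has 1 to 5 rows; each row shifts and turns the commanded pose from where the row before left it, along the tool's axes as they then stand; what a row does not reach is not made up. Full scale, the value 1, is 0.025 m for a shift and pi rad for a turn. A row lasts 1/12 s, in which the tool goes at most 41.7 mm and 7.16 degrees, less where a joint would pass 70% of its speed; a pose out of reach is approached as far as the arm can. A call with a number of a shift or a turn outside -1 to 1 is refused whole. A call with a gripper value outside its range is refused whole. OPENING is the opening, from -1 (shut) to 1 (fully open), set as the call begins (- or left out, the last holds). The fingers move at their own pace and stop on an object; FORCE is the grip in N (left out, the last holds). Time passes only in rows, so rows that do not move let the fingers close. It gives the time, the measured TCP pose, the force, the opening and the grip force at its end, in the units of the state.
- r.get_state(): the state, without advancing time (a new reading comes with each control period).
- optics.snapshot(name): name is "scene" or "top" or "wrist"; returns (picture, depth): 400x640x3 uint8, blue, green, red; 400x640 float32, m along the optical axis (not along the pixel's ray), 0 where there is no reading.
- optics.calibration(name): a dict with "vfov" (degrees; the focal length in pixels is half the picture's height over the tangent of half this angle, whatever the lens; pixels are square), "cx", "cy" (the principal point, pixels), "cam_to_world" (4x4, takes a point from camera to world coordinates); the wrist camera has in their place "tool_from_camera" (4x4, takes a point from camera to tool coordinates, whose origin is the TCP and whose axes are the flange's). Camera axes: x right, y up, looking along -z (the intrinsics and any distortion apply to the point x, -y, -z); pixel columns grow to the right and rows downward; lengths in m; the calibration is good to about 2 mm. A picture is of the moment at which its call begins: read the wrist's pose just before it. calibration takes no time and is no camera call.
- r.finish_job(): hands the job in; it is judged then, once.
The state is a dict: "clock": time; "q": joint angles; "qd": joint speeds; "joint_torque": joint torques, N m; "tool_pos": TCP position; "eef_rot": TCP orientation; "contact_force": force on the tool from outside, world axes, zero at the start; "moment": the same for the moment, N m; "opening": opening from 0.0 (shut) to 1.0 (fully open); "finger_force": force on a finger pad.
Only numpy, scipy, OpenCV 4.12 (cv2) and the standard library are available. Lean on these libraries where they do the work, as an engineer would, in place of code of your own. Each camera call takes 0.05 s, during which the arm holds its last target. There are 200 camera calls.

### The job

Get the casting flasks ready for filling: stand each of the four open steel tubes on the dark grey rubber base of its own size (the smallest tube on the smallest base, and so on up to the largest), flat on the floor inside the raised rim, around the button in the middle. Keep the tubes upright all the while, and leave the solid steel block and the jar where they are.

Things in the scene. Friction and masses are not known exactly. Their poses are not given: they have to be found in the camera images.
- flask_30: casting flask: a loose upright plain steel tube, open at both ends, outer diameter 30 mm, wall 2 mm, height 45 mm, standing on the bench. Origin: centre of its underside; z up along the tube. Can be gripped across its outside anywhere along its height
- flask_40: casting flask: a loose upright plain steel tube, open at both ends, outer diameter 40 mm, wall 2 mm, height 52 mm, standing on the bench. Origin: centre of its underside; z up along the tube. Can be gripped across its outside anywhere along its height
- flask_50: casting flask: a loose upright plain steel tube, open at both ends, outer diameter 50 mm, wall 2 mm, height 60 mm, standing on the bench. Origin: centre of its underside; z up along the tube. Can be gripped across its outside anywhere along its height
- flask_60: casting flask: a loose upright plain steel tube, open at both ends, outer diameter 60 mm, wall 2 mm, height 68 mm, standing on the bench. Origin: centre of its underside; z up along the tube. Can be gripped across its outside anywhere along its height
- base_30: sprue base for the 30 mm flask: a dark grey rubber disc, outer diameter 56 mm, that does not shift on the bench. Its flat floor is 6 mm above the bench, inside a raised rim of inner diameter 46 mm, 5 mm wide, whose top is 12 mm above the bench; a button 9 mm wide stands in the middle, its top 16 mm above the bench. Origin: centre of its underside, on the bench; z up
- base_40: sprue base for the 40 mm flask: a dark grey rubber disc, outer diameter 66 mm, that does not shift on the bench. Its flat floor is 6 mm above the bench, inside a raised rim of inner diameter 56 mm, 5 mm wide, whose top is 12 mm above the bench; a button 12 mm wide stands in the middle, its top 16 mm above the bench. Origin: centre of its underside, on the bench; z up
- base_50: sprue base for the 50 mm flask: a dark grey rubber disc, outer diameter 76 mm, that does not shift on the bench. Its flat floor is 6 mm above the bench, inside a raised rim of inner diameter 66 mm, 5 mm wide, whose top is 12 mm above the bench; a button 15 mm wide stands in the middle, its top 16 mm above the bench. Origin: centre of its underside, on the bench; z up
- base_60: sprue base for the 60 mm flask: a dark grey rubber disc, outer diameter 86 mm, that does not shift on the bench. Its flat floor is 6 mm above the bench, inside a raised rim of inner diameter 76 mm, 5 mm wide, whose top is 12 mm above the bench; a button 18 mm wide stands in the middle, its top 16 mm above the bench. Origin: centre of its underside, on the bench; z up
- bench_block: bystander: a loose solid steel disc (bench block), 60 mm in diameter, 25 mm high. Origin: centre of its underside
- jar: bystander: a loose closed amber glass jar with a white cap, 44 mm in diameter, 55 mm high. Origin: centre of its underside
There are look-alikes about, which are no part of the job. What is shaped like the flask_50 but pink is not meant.

How it is judged:
By the outcome, as a careful person would: the job done as asked, in the order asked, and still so for the second after the job is handed in, with the robot touching nothing.
It also fails if it takes over 109 s, if anything falls off the work surface, if the arm or the gripper's body presses on something with over 40 N, if the wrist force passes 120 N, or if a joint passes its speed limit or range.

## Working session

There is one attempt and no reset: what is moved stays moved. The work goes in short steps, Python scripts to look and compute and a shell command to move; the robot and the scene stay as the last step left them, time stands still between calls to the robot, and variables do not carry over. Pictures are saved under pics/ and viewed, at most 14 in all, crops included, and the job is handed in when it is done.

```bash
ls; mkdir -p pics
python3 - <<'E'
from plant import r, optics
import cv2,json,numpy as np
np.set_printoptions(precision=4,suppress=True)
for n in ["scene","top"]:
    im,d=optics.snapshot(n); cv2.imwrite(f"pics/{n}0.png",im); np.save(f"{n}.npy",d)
    c=optics.calibration(n); print(n,{k:(np.array(v) if k.endswith('world') else v) for k,v in c.items()}, (d>0).mean())
print(optics.calibration("wrist"))
s=r.get_state(); print(s)
E
```

```text
pics
scene {'vfov': 44.556106164869185, 'cx': 326.85757094567623, 'cy': 192.3382737668618, 'cam_to_world': array([[-0.6322, -0.5859,  0.507 ,  1.0017],
       [ 0.7747, -0.4868,  0.4035,  0.4151],
       [ 0.0104,  0.6479,  0.7617,  0.7999],
       [ 0.    ,  0.    ,  0.    ,  1.    ]])} 0.99599609375
top {'vfov': 51.68942464178596, 'cx': 316.03713406223113, 'cy': 202.45082786327137, 'cam_to_world': array([[ 0.0083,  0.9852, -0.1713,  0.293 ],
       [-0.9999,  0.0093,  0.0051,  0.0134],
       [ 0.0066,  0.1712,  0.9852,  1.0091],
       [ 0.    ,  0.    ,  0.    ,  1.    ]])} 0.996078125
{'vfov': 61.41218135180775, 'cx': 318.48679671238324, 'cy': 204.689834777751, 'tool_from_camera': array([[-0.0001,  0.9605,  0.2784,  0.071 ],
       [ 1.    , -0.0002,  0.0013, -0.0008],
       [ 0.0013,  0.2784, -0.9605, -0.1452],
       [ 0.    ,  0.    ,  0.    ,  1.    ]])}
{'clock': 0.1, 'q': array([-1.3022,  0.6899, -0.1945,  1.5662,  0.1573,  0.9025, -0.2151]), 'qd': array([ 0.0003, -0.0027,  0.0008, -0.0021,  0.0001, -0.0008,  0.0004]), 'joint_torque': array([ -0.0031, -52.8506,  -1.2715, -15.384 ,  -0.0526,   0.002 ,
         0.    ]), 'tool_pos': array([0.1453, 0.6073, 0.238 ]), 'eef_rot': array([ 0.1171,  0.9931, -0.0008, -0.    ]), 'contact_force': array([-0.3584,  0.307 ,  0.0967]), 'moment': array([-0.0026, -0.0289,  0.0174]), 'finger_force': 0.0, 'opening': 0.9988444541941889}
```

View pics/top0.png

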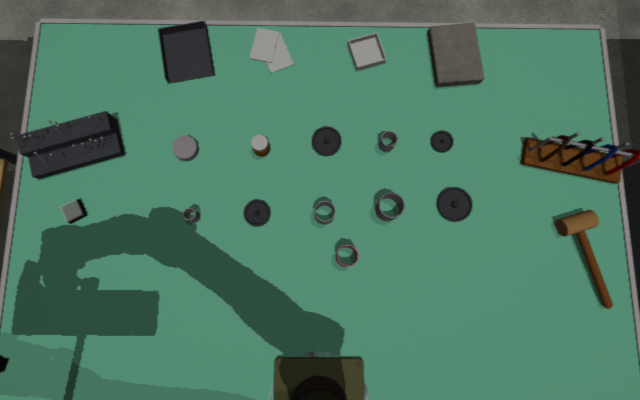

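View pics/scene0.png

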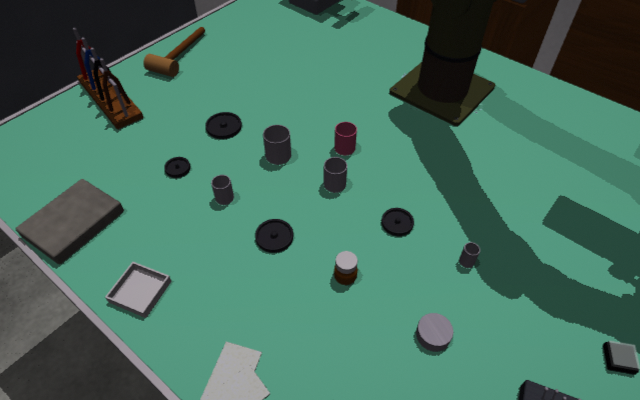

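Candidates in the top picture:
- **Steel tubes:** (192,215), (388,141), (324,212) and (389,206), taken as the 30, 40, 50 and 60. The pink one at (346,255) is the decoy.
- **Dark discs:** (442,141), (257,212), (326,141) and (454,204), taken as the 30, 40, 50 and 60.
- **Leave alone:** the block at (185,147) and the jar at (260,146).

Next I measure them and check the sizes.

```bash
cat > vis.py <<'E'
import cv2,numpy as np
from plant import r, optics
from scipy.spatial.transform import Rotation as R
np.set_printoptions(precision=4,suppress=True)
def cam(n):
    c=optics.calibration(n); f=200/np.tan(np.radians(c['vfov'])/2)
    if n=="wrist":
        s=r.get_state(); T=np.eye(4); T[:3,:3]=R.from_quat(s['eef_rot']).as_matrix(); T[:3,3]=s['tool_pos']
        T=T@np.array(c['tool_from_camera'])
    else: T=np.array(c['cam_to_world'])
    return f,c['cx'],c['cy'],T
def plane(cm,uv,z):   # pixels -> world points on the plane at height z
    f,cx,cy,T=cm; uv=np.asarray(uv,float).reshape(-1,2)
    d=np.c_[(uv[:,0]-cx)/f,-(uv[:,1]-cy)/f,-np.ones(len(uv))]@T[:3,:3].T
    return (T[:3,3]+d*((z-T[2,3])/d[:,2])[:,None])[:,:2]
def pix(cm,p):
    f,cx,cy,T=cm; q=(np.asarray(p)-T[:3,3])@T[:3,:3]
    return np.array([cx-f*q[0]/q[2],cy+f*q[1]/q[2]])
def cloud(cm,d):
    f,cx,cy,T=cm; v,u=np.mgrid[:d.shape[0],:d.shape[1]]
    p=np.stack([(u-cx)/f*d,-(v-cy)/f*d,-d],-1)
    return p@T[:3,:3].T+T[:3,3]
def nongreen(im):
    b,g,rr=[im[...,i].astype(float) for i in range(3)]
    return ((g<1.35*rr)|(g<18)).astype(np.uint8)
E
python3 - <<'E'
from vis import *
seeds={'f30':(192,215,.045),'f40':(388,141,.052),'f50':(324,212,.060),'f60':(389,206,.068),'pink':(346,255,.06),
'b30':(442,141,.012),'b40':(257,212,.012),'b50':(326,141,.012),'b60':(454,204,.012),'block':(185,147,.025),'jar':(260,146,.055)}
ct,cs=cam('top'),cam('scene')
for n,cm in (('top',ct),('scene',cs)):
    im=cv2.imread(f'pics/{n}0.png'); d=np.load(f'{n}.npy'); P=cloud(cm,d); m=nongreen(im)
    cnts,_=cv2.findContours(m,cv2.RETR_EXTERNAL,cv2.CHAIN_APPROX_NONE)
    for k,(u,v,h) in seeds.items():
        w=plane(ct,(u,v),h)[0]; q=pix(cm,[*w,h])
        c=max(cnts,key=lambda c:cv2.pointPolygonTest(c,(float(q[0]),float(q[1])),True))
        bl=np.zeros_like(m); cv2.drawContours(bl,[c],-1,1,-1)
        s=bl.astype(bool); Z=P[s][:,2]
        xy=plane(cm,c[:,0],h); 
        top=P[s&(P[...,2]>h-.012)][:,:2].astype(np.float32)
        cc=cv2.minEnclosingCircle(top.reshape(-1,1,2)) if len(top) else None
        ce=cv2.minEnclosingCircle(xy.astype(np.float32).reshape(-1,1,2))
        print(n,k,'depth',len(top),np.round(cc[0],4) if cc else '',round(2*cc[1],4) if cc else '','blob',np.round(ce[0],4),round(2*ce[1],4),'zmax',np.round(np.percentile(Z,[5,95]),3))
im=cv2.imread('pics/top0.png')[120:275,165:485]; cv2.imwrite('pics/crop0.png',cv2.resize(im,None,fx=2.5,fy=2.5,interpolation=cv2.INTER_CUBIC))
E
```

```text
top f30 depth 67 [0.3651 0.1664] 0.3384 blob [0.4292 0.3019] 0.0412 zmax [-0.002  0.046]
top f40 depth 89 [ 0.4652 -0.0806] 0.3927 blob [ 0.6114 -0.1642] 0.0558 zmax [-0.001  0.052]
top f50 depth 78 [ 0.4388 -0.0129] 0.0505 blob [ 0.436  -0.0115] 0.0574 zmax [-0.002  0.06 ]
top f60 depth 120 [ 0.3813 -0.0891] 0.2708 blob [ 0.4489 -0.1615] 0.0718 zmax [-0.002  0.068]
top pink depth 74 [ 0.3362 -0.0648] 0.0502 blob [ 0.3359 -0.0624] 0.0547 zmax [-0.003  0.061]
top b30 depth 350 [ 0.4682 -0.1581] 0.4906 blob [ 0.6272 -0.307 ] 0.0554 zmax [0.004 0.014]
top b40 depth 532 [0.3771 0.0955] 0.2353 blob [0.4407 0.1527] 0.0639 zmax [0.003 0.014]
top b50 depth 647 [ 0.477  -0.0061] 0.3704 blob [ 0.6247 -0.0153] 0.0747 zmax [0.003 0.014]
top b60 depth 907 [ 0.3883 -0.1776] 0.4271 blob [ 0.4669 -0.3307] 0.085 zmax [0.003 0.014]
top block depth 479 [0.6005 0.3352] 0.0616 blob [0.5985 0.333 ] 0.0668 zmax [0.008 0.028]
top jar depth 225 [0.458  0.0841] 0.3593 blob [0.5975 0.1439] 0.0567 zmax [0.002 0.057]
scene f30 depth 146 [0.4336 0.3077] 0.0323 blob [0.4479 0.3109] 0.0603 zmax [0.003 0.044]
scene 
[... 206 characters left out ...]
1147] 0.8291 blob [ 0.4798 -0.145 ] 0.1217 zmax [0.007 0.067]
scene pink depth 186 [0.6598 0.1679] 0.844 blob [ 0.3614 -0.0473] 0.1092 zmax [0.002 0.059]
scene b30 depth 404 [ 0.6288 -0.3085] 0.0579 blob [ 0.6323 -0.3045] 0.0625 zmax [0.004 0.013]
scene b40 depth 695 [0.707  0.2777] 0.6504 blob [0.445  0.1561] 0.07 zmax [0.003 0.013]
scene b50 depth 981 [0.8019 0.1856] 0.6087 blob [ 0.6292 -0.0133] 0.08 zmax [0.004 0.013]
scene b60 depth 734 [0.72   0.0255] 0.9618 blob [ 0.4703 -0.3271] 0.0936 zmax [0.003 0.013]
scene block depth 1011 [0.7875 0.3747] 0.4361 blob [0.6083 0.3377] 0.0699 zmax [0.007 0.026]
scene jar depth 386 [0.6077 0.1465] 0.0418 blob [0.6189 0.1567] 0.0701 zmax [0.007 0.056]
```

View pics/crop0.png

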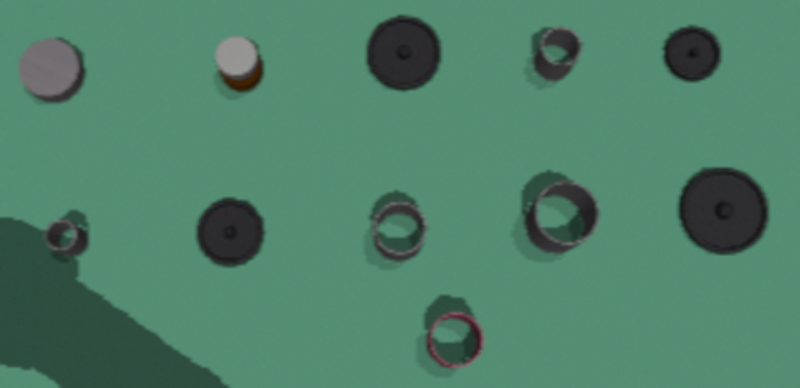

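The crop shows four plain steel rings of increasing size, the pink one on its own at crop (455,340), and four dark discs with diameters of 55, 64, 75 and 85 mm. The choice of tubes and bases stands. I'll refine the tube centres using only depth points near each ring.

```bash
python3 - <<'E'
from vis import *
t={'f30':(.433,.3065,.045,.03),'f40':(.613,-.163,.052,.04),'f50':(.4388,-.0129,.06,.05),'f60':(.449,-.161,.068,.06),'pink':(.336,-.065,.06,.05)}
for n in('top','scene'):
    P=cloud(cam(n),np.load(f'{n}.npy')).reshape(-1,3)
    for k,(x,y,h,D) in t.items():
        s=P[(np.hypot(P[:,0]-x,P[:,1]-y)<D/2+.012)&(P[:,2]>h-.012)&(P[:,2]<h+.012)][:,:2]
        A=np.c_[2*s,np.ones(len(s))]; a=np.linalg.lstsq(A,(s**2).sum(1),rcond=None)[0]
        c=cv2.minEnclosingCircle(s.astype(np.float32).reshape(-1,1,2))
        print(n,k,len(s),a[:2],'D',2*np.sqrt(a[2]+a[:2]@a[:2]),'enc',np.array(c[0]),2*c[1])
E
python3 -m pendant '[[0,0,0,0,0,-0.037],[0,0,0,0,0,-0.037],[-0.9,-0.9,0,0,0,0],[-0.9,-0.9,0,0,0,0],[-0.9,-0.9,0,0,0,0]]' 1 20
```

```text
top f30 66 [0.4311 0.3064] D 0.02760223938174953 enc [0.4314 0.3063] 0.030641062185168266
top f40 89 [ 0.6187 -0.1681] D 0.0373538766609711 enc [ 0.619  -0.1682] 0.04005766287446022
top f50 80 [ 0.4383 -0.0125] D 0.047578655419554104 enc [ 0.4388 -0.0129] 0.05053810402750969
top f60 119 [ 0.4527 -0.1667] D 0.05744742073315519 enc [ 0.4536 -0.1667] 0.06098050996661186
top pink 74 [ 0.3359 -0.0645] D 0.04752211836782249 enc [ 0.3362 -0.0648] 0.05016894266009331
scene f30 150 [0.4337 0.3079] D 0.027663164914637123 enc [0.4336 0.3077] 0.032278988510370255
scene f40 185 [ 0.6207 -0.167 ] D 0.03750370278156648 enc [ 0.6207 -0.1674] 0.042029980570077896
scene f50 221 [ 0.4408 -0.0113] D 0.04768972305064771 enc [ 0.4408 -0.0118] 0.05370619520545006
scene f60 241 [ 0.4549 -0.1658] D 0.057483491899017275 enc [ 0.4551 -0.1666] 0.06346561759710312
scene pink 185 [ 0.3381 -0.0635] D 0.04740235995000646 enc [ 0.337  -0.0637] 0.05449257418513298
clock: 0.52
tool_pos: [0.213, 0.5392, 0.2382]
eef_rot: [0.0, 1.0, -0.0, -0.0]
contact_force: [0.3, -0.2, 0.3]
opening: 0.999
finger_force: 0.0
```

Both cameras agree within about 2 mm. Next move: above flask_30.

```bash
python3 -m pendant '[[-0.88,-0.93,0.4,0,0,0],[-0.88,-0.93,0.4,0,0,0],[-0.88,-0.93,0.4,0,0,0],[-0.88,-0.93,0.4,0,0,0],[-0.88,-0.93,0.4,0,0,0]]'
python3 -m pendant '[[-0.88,-0.93,0.4,0,0,0],[-0.88,-0.93,0.4,0,0,0],[-0.88,-0.93,0.4,0,0,0],[-0.88,-0.93,0.4,0,0,0],[-0.88,-0.93,0.4,0,0,0]]'
python3 -m pendant '[[0,0,0,0,0,0],[0,0,0,0,0,0]]'
python3 - <<'E'
from vis import *
cm=cam('wrist'); im,d=optics.snapshot('wrist'); cv2.imwrite('pics/w1.png',im)
print(pix(cm,[.4325,.307,.045]))
P=cloud(cm,d).reshape(-1,3); h=.045
s=P[(np.hypot(P[:,0]-.4325,P[:,1]-.307)<.03)&(abs(P[:,2]-h)<.01)][:,:2]
c=cv2.minEnclosingCircle(s.astype(np.float32).reshape(-1,1,2)); print(len(s),c)
E
```

```text
clock: 0.93
tool_pos: [0.3232, 0.4223, 0.1881]
eef_rot: [0.001, 1.0, -0.0, -0.0]
contact_force: [0.5, -0.8, -0.3]
opening: 1.001
finger_force: 0.0
clock: 1.35
tool_pos: [0.4329, 0.3058, 0.138]
eef_rot: [0.001, 1.0, -0.0, -0.0]
contact_force: [1.1, 0.1, 0.6]
opening: 1.001
finger_force: 0.0
clock: 1.52
tool_pos: [0.4333, 0.3047, 0.1378]
eef_rot: [0.004, 1.0, -0.001, -0.0]
contact_force: [-0.7, 0.5, -0.2]
opening: 1.0
finger_force: 0.0
[323.6083 206.6761]
520 ((0.4311157166957855, 0.3076150119304657), 0.015163986012339592)
```

View pics/w1.png

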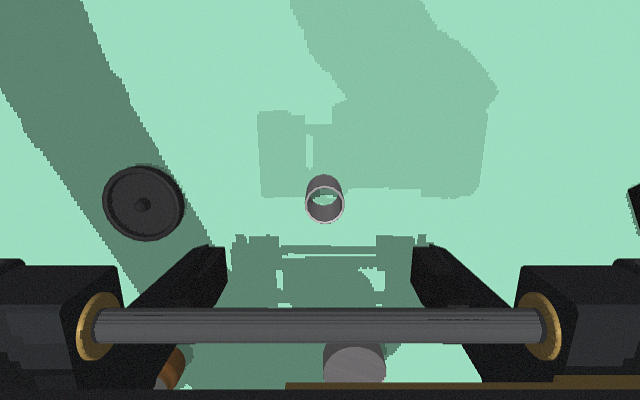

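The tube sits at pixel (324,206) between the fingers, and base_40 is at (144,203). The wrist view agrees with the earlier fix, so I'll descend and grip.

```bash
python3 -m pendant '[[0.05,0.09,0.9,0,0,0],[0,0,1,0,0,0],[0,0,1,0,0,0],[0,0,1,0,0,0],[0,0,0.8,0,0,0]]'
python3 -m pendant '[[0,0,0.37,0,0,0],[0,0,0,0,0,0]]'
python3 -m pendant '[[0,0,0,0,0,0],[0,0,0,0,0,0],[0,0,0,0,0,0],[0,0,0,0,0,0],[0,0,0,0,0,0]]' -1 20
python3 -m pendant '[[0,0,0,0,0,0],[0,0,0,0,0,0],[0,0,0,0,0,0],[0,0,0,0,0,0],[0,0,0,0,0,0]]'
```

```text
clock: 1.98
tool_pos: [0.4293, 0.3116, 0.0201]
eef_rot: [-0.0, 1.0, 0.001, -0.0]
contact_force: [-0.7, 0.8, 0.4]
opening: 0.997
finger_force: 0.0
clock: 2.15
tool_pos: [0.429, 0.3105, 0.0106]
eef_rot: [-0.0, 1.0, -0.0, -0.001]
contact_force: [-0.4, 0.2, -0.3]
opening: 1.001
finger_force: 0.0
clock: 2.57
tool_pos: [0.4314, 0.3098, 0.0128]
eef_rot: [0.001, 1.0, 0.001, 0.001]
contact_force: [0.6, -0.4, 0.1]
opening: 0.652
finger_force: 0.0
clock: 2.98
tool_pos: [0.4309, 0.3094, 0.012]
eef_rot: [0.001, 1.0, -0.0, -0.0]
contact_force: [-0.1, -0.3, -0.0]
opening: 0.331
finger_force: 20.0
```

```bash
python3 -m pendant '[[0,0,-0.5,0,0,0],[0,0,-0.9,0,0,0],[0,0,-0.9,0,0,0],[0,0,-0.9,0,0,0],[0,0,-0.8,0,0,0]]'
python3 -m pendant '[[-0.3,-0.95,0,0,0,0],[-0.3,-0.95,0,0,0,0],[-0.3,-0.95,0,0,0,0],[-0.3,-0.95,0,0,0,0],[-0.3,-0.95,0,0,0,0]]'
python3 -m pendant '[[-0.3,-0.95,0,0,0,0],[-0.3,-0.95,0,0,0,0],[-0.3,-0.95,0,0,0,0],[-0.3,-0.95,0,0,0,0],[-0.3,-0.95,0,0,0,0]]'
python3 -m pendant '[[-0.3,-0.95,0,0,0,0],[-0.3,-0.95,0,0,0,0],[-0.3,-0.95,0,0,0,0],[-0.3,-0.95,0,0,0,0],[-0.3,-0.95,0,0,0,0]]'
python3 -m pendant '[[-0.3,-0.95,0,0,0,0],[-0.3,-0.95,0,0,0,0],[-0.3,-0.95,0,0,0,0],[-0.3,-0.95,0,0,0,0],[-0.3,-0.95,0,0,0,0]]'
python3 -m pendant '[[-0.3,-0.95,0,0,0,0],[-0.3,-0.95,0,0,0,0],[-0.3,-0.95,0,0,0,0],[-0.3,-0.95,0,0,0,0],[0,0,0,0,0,0]]'
```

```text
clock: 3.4
tool_pos: [0.4308, 0.3093, 0.1131]
eef_rot: [0.001, 1.0, -0.0, -0.0]
contact_force: [-0.4, -0.0, -0.1]
opening: 0.332
finger_force: 20.0
clock: 3.82
tool_pos: [0.4683, 0.1894, 0.112]
eef_rot: [0.001, 1.0, -0.0, -0.0]
contact_force: [0.5, -1.3, -0.1]
opening: 0.327
finger_force: 20.0
clock: 4.23
tool_pos: [0.5055, 0.0705, 0.1118]
eef_rot: [0.001, 1.0, -0.0, -0.0]
contact_force: [0.1, -0.1, -1.0]
opening: 0.334
finger_force: 20.0
clock: 4.65
tool_pos: [0.5426, -0.0484, 0.1118]
eef_rot: [0.001, 1.0, -0.0, -0.0]
contact_force: [0.3, 0.3, -0.9]
opening: 0.331
finger_force: 20.0
clock: 5.07
tool_pos: [0.5796, -0.1672, 0.1117]
eef_rot: [0.001, 1.0, 0.0, -0.0]
contact_force: [0.2, 0.6, 0.3]
opening: 0.334
finger_force: 20.0
clock: 5.48
tool_pos: [0.6094, -0.2686, 0.1112]
eef_rot: [0.005, 1.0, -0.003, 0.0]
contact_force: [0.2, -0.9, -0.2]
opening: 0.335
finger_force: 20.0
```

```bash
cat >> vis.py <<'E'
def look(base,D,h=None,held=None,name=None):
    """wrist view: base centre (rim plane), tube centre; world by measured pose, and base-tube difference"""
    cm=cam('wrist'); s=r.get_state(); im,d=optics.snapshot('wrist')
    if name: cv2.imwrite(f'pics/{name}.png',im)
    P=cloud(cm,d); ok=d>0
    dark=(im.max(2)<75)
    b=P[ok&dark&(np.hypot(P[...,0]-base[0],P[...,1]-base[1])<D/2+.02)&(abs(P[...,2]-.008)<.009)][:,:2]
    print('tcp',s['tool_pos'],'F',s['contact_force'])
    if len(b)>20:
        c=cv2.minEnclosingCircle(b.astype(np.float32).reshape(-1,1,2)); print('base',len(b),np.array(c[0]),2*c[1])
    if held:   # (height of top above TCP, D)
        t=P[ok&(np.hypot(P[...,0]-s['tool_pos'][0],P[...,1]-s['tool_pos'][1])<held[1]/2+.012)&(abs(P[...,2]-s['tool_pos'][2]-held[0])<.008)][:,:2]
        c=cv2.minEnclosingCircle(t.astype(np.float32).reshape(-1,1,2)); print('tube',len(t),np.array(c[0]),2*c[1])
E
python3 -m pendant '[[-0.4,-0.97,0,0,0,0],[-0.3,-0.97,0,0,0,0],[0,0,0,0,0,0],[0,0,0,0,0,0],[0,0,0,0,0,0]]'
python3 - <<'E'
from vis import *
look((.628,-.308),.056,held=(.034,.03),name='w2')
E
```

```text
clock: 5.9
tool_pos: [0.6266, -0.3081, 0.1115]
eef_rot: [0.001, 1.0, 0.001, -0.001]
contact_force: [-0.3, 1.1, -1.1]
opening: 0.331
finger_force: 20.0
tcp [ 0.6266 -0.3081  0.1115] F [-0.2822  1.0766 -1.1447]
base 2368 [ 0.6273 -0.309 ] 0.05610014125704765
tube 2387 [ 0.617 -0.308] 0.05045286938548088
```

View pics/w2.png

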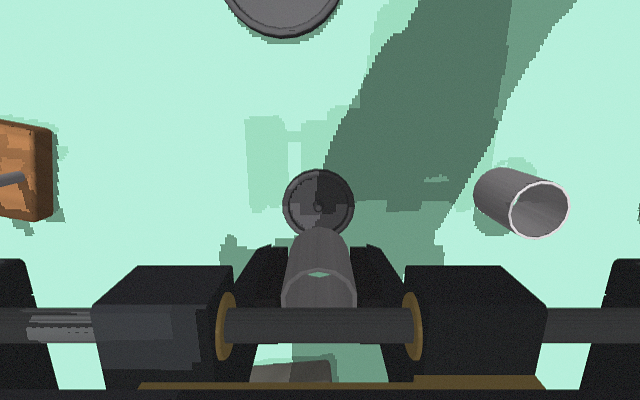

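The base is at (319,203), directly under the held tube and aligned within 1 mm. Lower, release, lift.

```bash
python3 -m pendant '[[0,-0.03,0.9,0,0,0],[0,0,0.9,0,0,0],[0,0,0.9,0,0,0],[0,0,0.5,0,0,0],[0,0,0.3,0,0,0]]'
python3 -m pendant '[[0,0,0.2,0,0,0],[0,0,0,0,0,0],[0,0,0,0,0,0]]'
python3 -m pendant '[[0,0,0,0,0,0],[0,0,0,0,0,0],[0,0,0,0,0,0],[0,0,0,0,0,0]]' 0
```

```text
clock: 6.37
tool_pos: [0.6259, -0.3083, 0.0226]
eef_rot: [0.0, 1.0, 0.001, -0.001]
contact_force: [-0.0, -0.1, -0.7]
opening: 0.332
finger_force: 20.0
clock: 6.62
tool_pos: [0.6277, -0.3101, 0.0203]
eef_rot: [0.001, 1.0, -0.0, 0.001]
contact_force: [0.1, -1.1, -0.5]
opening: 0.334
finger_force: 20.0
clock: 6.95
tool_pos: [0.6273, -0.3104, 0.0201]
eef_rot: [0.001, 1.0, -0.0, 0.0]
contact_force: [-0.3, 0.1, -0.8]
opening: 0.5
finger_force: 0.0
```

```bash
python3 -m pendant '[[0,0,-0.6,0,0,0],[0,0,-1,0,0,0],[0,0,-1,0,0,0],[0,0,-1,0,0,0],[0,0,-0.9,0,0,0]]' 1
python3 -m pendant '[[0,0,0,0,0,0],[0,0,0,0,0,0]]'
cat > chk.py <<'E'
from vis import *
def tube(xy,h,D,name=None):
    cm=cam('wrist'); s=r.get_state(); im,d=optics.snapshot('wrist'); P=cloud(cm,d).reshape(-1,3)
    if name: cv2.imwrite(f'pics/{name}.png',im)
    q=P[(np.hypot(P[:,0]-xy[0],P[:,1]-xy[1])<D/2+.015)&(abs(P[:,2]-h)<.01)]
    c=cv2.minEnclosingCircle(q[:,:2].astype(np.float32).reshape(-1,1,2)); print('tcp',s['tool_pos'],'tube',len(q),np.array(c[0]),2*c[1],'ztop',np.percentile(q[:,2],95))
E
python3 -c "
from chk import *
look((.627,-.309),.056); tube((.627,-.309),.051,.03,'w3')"
python3 -m pendant '[[0.06,0.95,0,0,0,0],[0.06,0.95,0,0,0,0],[0.06,0.95,0,0,0,0],[0.06,0.95,0,0,0,0],[0.06,0.95,0,0,0,0]]'
python3 -m pendant '[[0,0.95,0,0,0,0],[0,0,0,0,0,0],[0,0,0,0,0,0],[0,0,0,0,0,0]]'
python3 -c "
from chk import *
tube((.6197,-.1678),.052,.04)"
```

```text
clock: 7.37
tool_pos: [0.6275, -0.3103, 0.1349]
eef_rot: [0.001, 1.0, -0.0, 0.001]
contact_force: [0.4, 0.4, -0.4]
opening: 0.852
finger_force: 0.0
clock: 7.53
tool_pos: [0.6282, -0.3106, 0.1346]
eef_rot: [0.001, 1.0, -0.001, 0.002]
contact_force: [0.8, -1.1, 0.6]
opening: 0.992
finger_force: 0.0
tcp [ 0.6282 -0.3106  0.1346] F [ 0.8271 -1.0709  0.5593]
base 1744 [ 0.6272 -0.3096] 0.05550149455666542
tcp [ 0.627  -0.3103  0.1328] tube 573 [ 0.6282 -0.3116] 0.030373314395546913 ztop 0.05080459552692401
clock: 8.05
tool_pos: [0.6185, -0.1903, 0.1305]
eef_rot: [0.001, 1.0, 0.0, -0.001]
contact_force: [0.3, -0.3, 1.1]
opening: 0.998
finger_force: 0.0
clock: 8.38
tool_pos: [0.6192, -0.1689, 0.131]
eef_rot: [0.001, 1.0, -0.0, -0.001]
contact_force: [0.0, -0.2, -0.1]
opening: 1.001
finger_force: 0.0
tcp [ 0.6192 -0.1689  0.131 ] tube 812 [ 0.619  -0.1682] 0.04049961268901825 ztop 0.05185328545202609
```

View pics/w3.png

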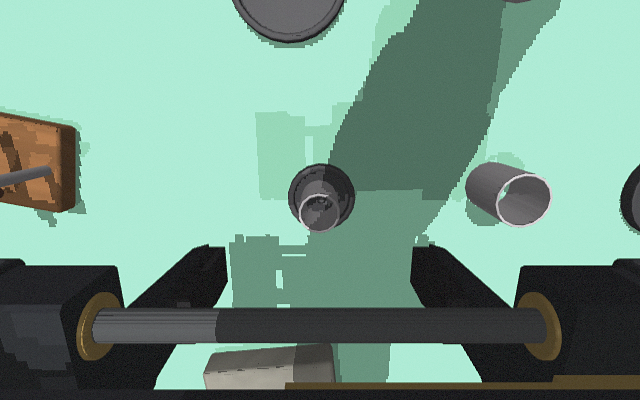

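Flask_30 stands flat on its base, around (320,200): its top is at 51 mm and it is about 2 mm off centre. Now flask_40.

```bash
python3 -m pendant '[[0,0.03,1,0,0,0],[0,0,1,0,0,0],[0,0,1,0,0,0],[0,0,1,0,0,0],[0,0,0.6,0,0,0]]'
python3 -m pendant '[[0,0,0,0,0,0],[0,0,0,0,0,0],[0,0,0,0,0,0],[0,0,0,0,0,0],[0,0,0,0,0,0]]' -1 25
python3 -m pendant '[[0,0,0,0,0,0],[0,0,0,0,0,0],[0,0,0,0,0,0],[0,0,0,0,0,0],[0,0,0,0,0,0]]'
python3 -m pendant '[[0,0,-0.5,0,0,0],[0,0,-0.9,0,0,0],[0,0,-0.9,0,0,0],[0,0,-0.9,0,0,0],[0,0,-0.8,0,0,0]]'
python3 -m pendant '[[0.5,0.92,0,0,0,0],[0.5,0.92,0,0,0,0],[0.5,0.92,0,0,0,0],[0.5,0.92,0,0,0,0],[0.5,0.92,0,0,0,0]]'
python3 -m pendant '[[0.5,0.92,0,0,0,0],[0.5,0.92,0,0,0,0],[0.5,0.92,0,0,0,0],[0.5,0.92,0,0,0,0],[0.5,0.92,0,0,0,0]]'
python3 -m pendant '[[0.5,0.92,0,0,0,0],[0.5,0.92,0,0,0,0],[0.5,0.92,0,0,0,0],[0.5,0.92,0,0,0,0],[0,0,0,0,0,0]]'
python3 -m pendant '[[0,0,0,0,0,0],[0,0,0,0,0,0]]'
python3 -c "
from vis import *
look((.442,.154),.066)"
```

```text
clock: 8.85
tool_pos: [0.618, -0.169, 0.014]
eef_rot: [0.002, 1.0, -0.0, -0.002]
contact_force: [-0.6, -0.0, -0.3]
opening: 0.997
finger_force: 0.0
clock: 9.27
tool_pos: [0.6209, -0.1673, 0.0185]
eef_rot: [0.001, 1.0, -0.0, 0.001]
contact_force: [-0.6, -0.4, 0.3]
opening: 0.648
finger_force: 0.0
clock: 9.68
tool_pos: [0.6202, -0.1669, 0.0175]
eef_rot: [0.001, 1.0, -0.0, 0.0]
contact_force: [-0.7, 0.2, 4.6]
opening: 0.445
finger_force: 25.0
clock: 10.1
tool_pos: [0.6197, -0.1669, 0.1186]
eef_rot: [0.001, 1.0, 0.0, 0.0]
contact_force: [0.3, 0.5, -1.3]
opening: 0.446
finger_force: 25.0
clock: 10.52
tool_pos: [0.5567, -0.051, 0.1175]
eef_rot: [0.001, 1.0, 0.0, -0.0]
contact_force: [-0.2, 1.2, -1.9]
opening: 0.444
finger_force: 25.0
clock: 10.93
tool_pos: [0.4947, 0.0643, 0.1175]
eef_rot: [0.001, 1.0, 0.0, 0.0]
contact_force: [-0.9, 0.7, -1.3]
opening: 0.444
finger_force: 25.0
clock: 11.35
tool_pos: [0.4431, 0.1618, 0.1177]
eef_rot: [-0.004, 1.0, 0.002, -0.0]
contact_force: [-0.6, 0.7, -0.4]
opening: 0.445
finger_force: 25.0
clock: 11.52
tool_pos: [0.4459, 0.1549, 0.1172]
eef_rot: [0.001, 1.0, -0.0, 0.0]
contact_force: [0.7, 0.3, -2.2]
opening: 0.443
finger_force: 25.0
tcp [0.4459 0.1549 0.1172] F [ 0.6651  0.3325 -2.1807]
base 1165 [0.4404 0.1518] 0.06744515150785446
```

```bash
python3 -m pendant '[[0.17,-0.09,0.9,0,0,0],[0,0,0.9,0,0,0],[0,0,0.9,0,0,0],[0,0,0.5,0,0,0],[0,0,0.3,0,0,0]]'
python3 -m pendant '[[0,0,0.26,0,0,0],[0,0,0,0,0,0],[0,0,0,0,0,0]]'
python3 -m pendant '[[0,0,0,0,0,0],[0,0,0,0,0,0],[0,0,0,0,0,0],[0,0,0,0,0,0]]' 0.1
python3 -m pendant '[[0,0,-0.6,0,0,0],[0,0,-1,0,0,0],[0,0,-1,0,0,0],[0,0,-1,0,0,0],[0,0,-0.9,0,0,0]]' 1
python3 -m pendant '[[0,0,0,0,0,0],[0,0,0,0,0,0]]'
python3 -c "
from chk import *
look((.442,.154),.066); tube((.442,.154),.058,.04,'w4')"
```

```text
clock: 11.98
tool_pos: [0.4415, 0.1516, 0.028]
eef_rot: [0.002, 1.0, -0.001, -0.001]
contact_force: [-0.1, 0.3, -2.1]
opening: 0.439
finger_force: 25.0
clock: 12.23
tool_pos: [0.442, 0.1527, 0.0232]
eef_rot: [0.002, 1.0, 0.0, 0.0]
contact_force: [-0.6, -0.2, -0.8]
opening: 0.441
finger_force: 25.0
clock: 12.57
tool_pos: [0.4416, 0.1533, 0.0232]
eef_rot: [0.001, 1.0, 0.0, 0.0]
contact_force: [0.3, 0.1, 0.0]
opening: 0.55
finger_force: 0.0
clock: 12.98
tool_pos: [0.4412, 0.153, 0.137]
eef_rot: [0.001, 1.0, 0.0, 0.0]
contact_force: [1.0, -0.4, -0.1]
opening: 0.902
finger_force: 0.0
clock: 13.15
tool_pos: [0.442, 0.1533, 0.1364]
eef_rot: [0.001, 1.0, 0.001, 0.001]
contact_force: [0.3, -0.0, -0.3]
opening: 0.997
finger_force: 0.0
tcp [0.442  0.1533 0.1364] F [ 0.3099 -0.0267 -0.284 ]
base 2175 [0.4398 0.153 ] 0.06525164097547531
tcp [0.4414 0.1529 0.1355] tube 820 [0.4405 0.1514] 0.03989296779036522 ztop 0.05780832317272254
```

View pics/w4.png

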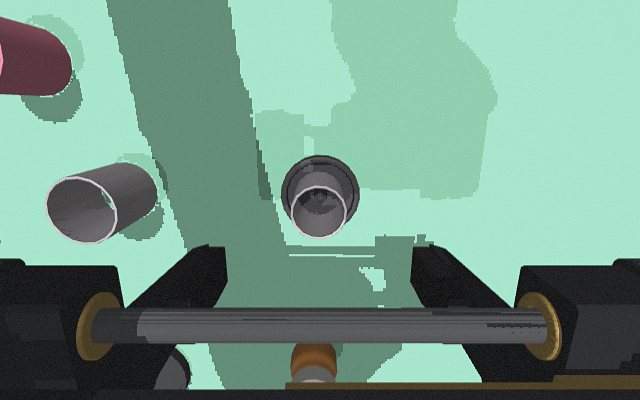

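Flask_40 stands in base_40 at (320,205), 2 mm off centre and flat. Now flask_50.

```bash
python3 -m pendant '[[0.06,-0.94,0,0,0,0],[0,-0.94,0,0,0,0],[0,-0.94,0,0,0,0],[0,-0.94,0,0,0,0],[0,-0.94,0,0,0,0]]'
python3 -m pendant '[[0,-0.94,0,0,0,0],[0,-0.94,0,0,0,0],[0,0,0,0,0,0],[0,0,0,0,0,0],[0,0,0,0,0,0]]'
python3 -c "
from chk import *
tube((.4397,-.0122),.06,.05)"
```

```text
clock: 13.67
tool_pos: [0.4386, 0.0347, 0.1342]
eef_rot: [0.001, 1.0, -0.0, -0.001]
contact_force: [0.0, -0.7, 0.6]
opening: 0.996
finger_force: 0.0
clock: 14.08
tool_pos: [0.4392, -0.0105, 0.1347]
eef_rot: [0.001, 1.0, 0.0, -0.001]
contact_force: [0.4, 0.8, 0.9]
opening: 1.002
finger_force: 0.0
tcp [ 0.4392 -0.0105  0.1347] tube 1079 [ 0.4385 -0.0123] 0.05027248337864876 ztop 0.05985853580764613
```

```bash
python3 -m pendant '[[0.02,-0.06,1,0,0,0],[0,0,1,0,0,0],[0,0,1,0,0,0],[0,0,1,0,0,0],[0,0,0.63,0,0,0]]'
python3 -m pendant '[[0,0,0,0,0,0],[0,0,0,0,0,0],[0,0,0,0,0,0],[0,0,0,0,0,0],[0,0,0,0,0,0]]' -1 30
python3 -m pendant '[[0,0,0,0,0,0],[0,0,0,0,0,0],[0,0,0,0,0,0],[0,0,0,0,0,0]]'
python3 -m pendant '[[0,0,-0.5,0,0,0],[0,0,-0.9,0,0,0],[0,0,-0.9,0,0,0],[0,0,-0.9,0,0,0],[0,0,-0.8,0,0,0]]'
python3 -m pendant '[[-0.93,-0.01,0,0,0,0],[-0.93,-0.01,0,0,0,0],[-0.93,-0.01,0,0,0,0],[-0.93,-0.01,0,0,0,0],[-0.93,-0.01,0,0,0,0]]'
python3 -m pendant '[[-0.93,0,0,0,0,0],[-0.93,0,0,0,0,0],[-0.93,0,0,0,0,0],[0,0,0,0,0,0],[0,0,0,0,0,0]]'
python3 -m pendant '[[0,0,0,0,0,0],[0,0,0,0,0,0]]'
python3 -c "
from vis import *
look((.625,-.0145),.076,name='w5')"
```

```text
clock: 14.55
tool_pos: [0.4412, -0.012, 0.0353]
eef_rot: [-0.0, 1.0, -0.001, -0.001]
contact_force: [0.3, -0.1, -0.4]
opening: 0.998
finger_force: 0.0
clock: 14.97
tool_pos: [0.4425, -0.0139, 0.0381]
eef_rot: [0.002, 1.0, -0.002, 0.001]
contact_force: [0.3, -0.3, -0.1]
opening: 0.645
finger_force: 0.0
clock: 15.3
tool_pos: [0.4428, -0.0131, 0.038]
eef_rot: [0.001, 1.0, -0.001, 0.001]
contact_force: [0.8, 2.4, 6.7]
opening: 0.564
finger_force: 29.9
clock: 15.72
tool_pos: [0.4412, -0.0146, 0.1386]
eef_rot: [0.002, 1.0, -0.002, -0.001]
contact_force: [0.8, 0.6, -3.0]
opening: 0.557
finger_force: 30.0
clock: 16.13
tool_pos: [0.5583, -0.0165, 0.1372]
eef_rot: [0.002, 1.0, -0.002, -0.001]
contact_force: [-0.3, 0.4, -1.3]
opening: 0.554
finger_force: 30.1
clock: 16.55
tool_pos: [0.6278, -0.0161, 0.1366]
eef_rot: [0.002, 1.0, -0.002, -0.001]
contact_force: [-1.1, 0.6, -2.1]
opening: 0.556
finger_force: 30.1
clock: 16.72
tool_pos: [0.6264, -0.0159, 0.1371]
eef_rot: [0.001, 1.0, -0.002, -0.001]
contact_force: [-0.0, -0.5, -1.2]
opening: 0.559
finger_force: 30.1
tcp [ 0.6264 -0.0159  0.1371] F [-0.0255 -0.4676 -1.2084]
base 1333 [ 0.6251 -0.017 ] 0.07516355067491531
```

The descent fell about 19 mm short because a row was speed-limited, so the grip is near the tube's top. I'll check it is upright before lowering.

View pics/w5.png

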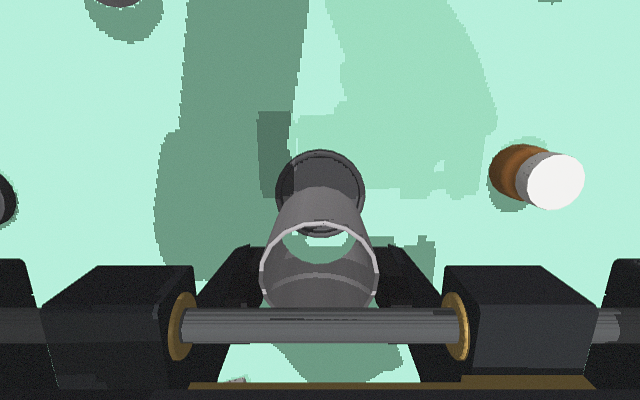

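Run:
```python
from vis import *
im,d=optics.snapshot('scene'); cv2.imwrite('pics/s5.png',cv2.resize(im[100:280,180:420],None,fx=3,fy=3))
```

```text
(no output)
```

View pics/s5.png

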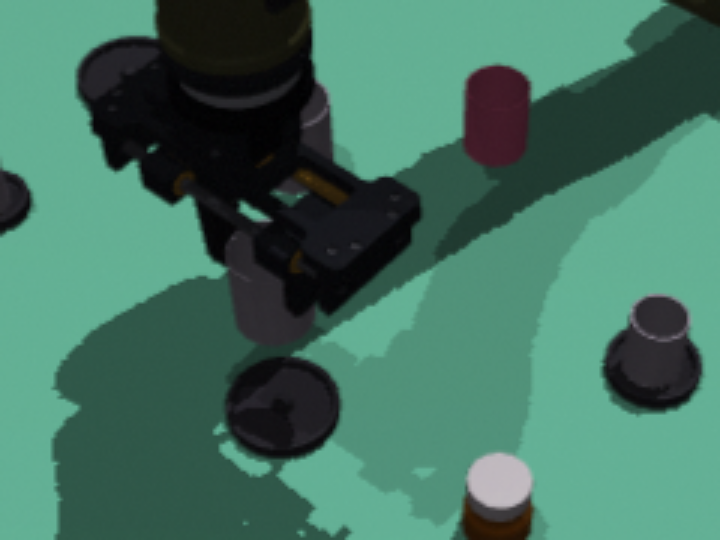

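The tube hangs upright in the hand at (320,265), with the base at (320,195) beneath it. I'll measure the ring for tilt and offset.

Run:
```python
from vis import *
cm=cam('wrist'); s=r.get_state(); im,d=optics.snapshot('wrist'); P=cloud(cm,d); t=s['tool_pos']
q=P[(d>0)&(np.hypot(P[...,0]-t[0],P[...,1]-t[1])<.0275)&(abs(P[...,2]-t[2]-.022)<.006)]
c=cv2.minEnclosingCircle(q[:,:2].astype(np.float32).reshape(-1,1,2)); print(t,len(q),np.array(c[0]),2*c[1])
# rim = highest points per angular bin
a=np.degrees(np.arctan2(q[:,1]-c[0][1],q[:,0]-c[0][0])); 
for k in range(-180,180,45):
    m=(a>=k)&(a<k+45); print(k,m.sum(),np.percentile(q[m,2],90)-t[2] if m.any() else '')
```

```text
[ 0.627  -0.0157  0.1375] 1869 [ 0.627  -0.0157] 0.05508188158273697
-180 77 0.021682568535911606
-135 356 0.024139131888717413
-90 357 0.024064728576258576
-45 0 
0 0 
45 383 0.02414262502271694
90 477 0.0250024418973665
135 219 0.021587431396925483
```

```bash
python3 -m pendant '[[0,-0.04,0.8,0,0,0],[0,0,0.8,0,0,0],[0,0,0.7,0,0,0],[0,0,0.5,0,0,0],[0,0,0.3,0,0,0]]'
python3 -m pendant '[[0,0,0.3,0,0,0],[0,0,0.15,0,0,0],[0,0,0,0,0,0],[0,0,0,0,0,0]]'
```

```text
clock: 17.28
tool_pos: [0.6271, -0.017, 0.0586]
eef_rot: [0.001, 1.0, -0.002, -0.001]
contact_force: [-0.6, -0.0, -1.6]
opening: 0.562
finger_force: 30.1
clock: 17.62
tool_pos: [0.6285, -0.0166, 0.0493]
eef_rot: [0.001, 1.0, -0.002, 0.001]
contact_force: [0.3, -0.0, -0.8]
opening: 0.56
finger_force: 30.1
```

```bash
python3 -m pendant '[[0,0,0.12,0,0,0],[0,0,0,0,0,0],[0,0,0,0,0,0]]'
python3 -m pendant '[[0,0,0.08,0,0,0],[0,0,0,0,0,0],[0,0,0,0,0,0]]'
```

```text
clock: 17.87
tool_pos: [0.6283, -0.0169, 0.0461]
eef_rot: [0.001, 1.0, -0.002, 0.0]
contact_force: [-0.9, -0.0, -2.3]
opening: 0.56
finger_force: 30.1
clock: 18.12
tool_pos: [0.6285, -0.0168, 0.0442]
eef_rot: [0.001, 1.0, -0.002, 0.001]
contact_force: [-0.1, -0.6, 0.7]
opening: 0.562
finger_force: 30.1
```

```bash
python3 -m pendant '[[0,0,0,0,0,0],[0,0,0,0,0,0],[0,0,0,0,0,0],[0,0,0,0,0,0]]' 0.4
python3 -m pendant '[[0,0,-0.6,0,0,0],[0,0,-1,0,0,0],[0,0,-1,0,0,0],[0,0,-1,0,0,0],[0,0,-0.6,0,0,0]]' 1
python3 -m pendant '[[0,0,0,0,0,0],[0,0,0,0,0,0]]'
python3 -c "
from chk import *
look((.625,-.0145),.076); tube((.625,-.0145),.066,.05,'w6')"
```

```text
clock: 18.45
tool_pos: [0.6281, -0.0167, 0.0438]
eef_rot: [0.001, 1.0, -0.002, 0.0]
contact_force: [-0.6, 0.7, 0.8]
opening: 0.7
finger_force: 0.0
clock: 18.87
tool_pos: [0.6292, -0.0158, 0.1527]
eef_rot: [0.001, 1.0, -0.001, 0.002]
contact_force: [0.9, 0.6, -0.5]
opening: 0.995
finger_force: 0.0
clock: 19.03
tool_pos: [0.6286, -0.0164, 0.1502]
eef_rot: [0.001, 1.0, -0.002, 0.001]
contact_force: [-0.6, 0.1, -1.0]
opening: 1.001
finger_force: 0.0
tcp [ 0.6286 -0.0164  0.1502] F [-0.5827  0.1318 -0.9502]
base 2508 [ 0.6251 -0.0174] 0.07661933451890945
tcp [ 0.6277 -0.0167  0.1489] tube 985 [ 0.6242 -0.0178] 0.05032983794808388 ztop 0.06587444523680915
```

View pics/w6.png

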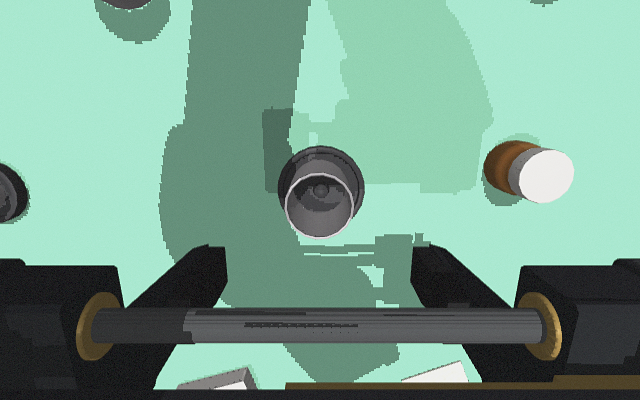

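Flask_50 sits around its button at (320,190), flat and 1 mm off centre. Now flask_60.

```bash
python3 -m pendant '[[0.87,-0.75,0,0,0,0],[0.87,-0.75,0,0,0,0],[0.87,-0.75,0,0,0,0],[0.87,-0.75,0,0,0,0],[0.87,-0.75,0,0,0,0]]'
python3 -m pendant '[[0.87,-0.75,0,0,0,0],[0.87,-0.75,0,0,0,0],[0.87,-0.75,0,0,0,0],[0,0,0,0,0,0],[0,0,0,0,0,0]]'
python3 -m pendant '[[0,0,0,0,0,0],[0,0,0,0,0,0]]'
python3 -c "
from chk import *
tube((.454,-.1665),.068,.06)"
```

```text
clock: 19.55
tool_pos: [0.517, -0.1107, 0.1478]
eef_rot: [0.001, 1.0, -0.002, -0.001]
contact_force: [0.4, -1.3, 0.1]
opening: 1.002
finger_force: 0.0
clock: 19.97
tool_pos: [0.4516, -0.1672, 0.1483]
eef_rot: [0.003, 1.0, -0.002, -0.001]
contact_force: [0.9, 0.8, 0.5]
opening: 0.999
finger_force: 0.0
clock: 20.13
tool_pos: [0.4547, -0.1648, 0.149]
eef_rot: [0.001, 1.0, -0.001, 0.001]
contact_force: [-0.1, -0.2, 0.0]
opening: 1.002
finger_force: 0.0
tcp [ 0.4547 -0.1648  0.149 ] tube 1220 [ 0.453  -0.1669] 0.06053062900900841 ztop 0.06784708021928013
```

```bash
python3 -m pendant '[[0.05,-0.08,0,0,0,0],[0,0,0.8,0,0,0],[0,0,0.8,0,0,0],[0,0,0.8,0,0,0],[0,0,0.8,0,0,0]]'
python3 -m pendant '[[0,0,0.8,0,0,0],[0,0,0.7,0,0,0],[0,0,0.2,0,0,0],[0,0,0,0,0,0],[0,0,0,0,0,0]]'
```

```text
clock: 20.6
tool_pos: [0.453, -0.1679, 0.0684]
eef_rot: [0.001, 1.0, -0.002, 0.001]
contact_force: [-0.4, 0.6, -0.0]
opening: 1.001
finger_force: 0.0
clock: 21.02
tool_pos: [0.4529, -0.1681, 0.027]
eef_rot: [0.001, 1.0, -0.002, 0.0]
contact_force: [0.6, 0.5, -0.2]
opening: 0.996
finger_force: 0.0
```

```bash
python3 -m pendant '[[0,0,0,0,0,0],[0,0,0,0,0,0],[0,0,0,0,0,0],[0,0,0,0,0,0],[0,0,0,0,0,0]]' -1 35
python3 -m pendant '[[0,0,0,0,0,0],[0,0,0,0,0,0],[0,0,0,0,0,0]]'
python3 -m pendant '[[0,0,-0.4,0,0,0],[0,0,-0.8,0,0,0],[0,0,-0.8,0,0,0],[0,0,-0.6,0,0,0],[0,0,0,0,0,0]]'
python3 -m pendant '[[-0.07,-0.81,0,0,0,0],[-0.07,-0.81,0,0,0,0],[-0.07,-0.81,0,0,0,0],[-0.07,-0.81,0,0,0,0],[-0.07,-0.81,0,0,0,0]]'
python3 -m pendant '[[-0.07,-0.81,0,0,0,0],[-0.07,-0.81,0,0,0,0],[-0.07,-0.81,0,0,0,0],[0,0,0,0,0,0],[0,0,0,0,0,0]]'
python3 -m pendant '[[0,0,0,0,0,0],[0,0,0,0,0,0]]'
python3 -c "
from vis import *
look((.4675,-.3305),.086)"
```

```text
clock: 21.43
tool_pos: [0.4529, -0.1677, 0.0273]
eef_rot: [0.001, 1.0, -0.001, 0.001]
contact_force: [-1.0, 2.1, 4.1]
opening: 0.68
finger_force: 34.9
clock: 21.68
tool_pos: [0.453, -0.1677, 0.0273]
eef_rot: [0.001, 1.0, -0.001, 0.001]
contact_force: [-0.2, 1.6, 6.4]
opening: 0.682
finger_force: 34.9
clock: 22.1
tool_pos: [0.4533, -0.1689, 0.0937]
eef_rot: [0.002, 1.0, -0.002, 0.002]
contact_force: [0.0, -0.4, -1.8]
opening: 0.675
finger_force: 34.9
clock: 22.52
tool_pos: [0.46, -0.2707, 0.0908]
eef_rot: [0.002, 1.0, -0.002, -0.001]
contact_force: [0.2, 0.1, -2.6]
opening: 0.679
finger_force: 34.9
clock: 22.93
tool_pos: [0.4647, -0.3314, 0.0908]
eef_rot: [0.003, 1.0, -0.002, -0.001]
contact_force: [0.4, 1.2, -2.0]
opening: 0.681
finger_force: 34.9
clock: 23.1
tool_pos: [0.4658, -0.3286, 0.0918]
eef_rot: [0.0, 1.0, -0.001, -0.0]
contact_force: [-0.1, -0.3, -2.2]
opening: 0.682
finger_force: 34.9
tcp [ 0.4658 -0.3286  0.0918] F [-0.0618 -0.3402 -2.1941]
base 4206 [ 0.4666 -0.3335] 0.08621082454919815
```

```bash
python3 -m pendant '[[-0.04,-0.15,0.6,0,0,0],[0,0,0.7,0,0,0],[0,0,0.5,0,0,0],[0,0,0.3,0,0,0],[0,0,0.15,0,0,0]]'
python3 -m pendant '[[0,0,0.1,0,0,0],[0,0,0,0,0,0],[0,0,0,0,0,0]]'
```

```text
clock: 23.57
tool_pos: [0.4663, -0.3335, 0.0343]
eef_rot: [0.001, 1.0, -0.001, -0.001]
contact_force: [0.2, -0.4, -1.3]
opening: 0.679
finger_force: 34.9
clock: 23.82
tool_pos: [0.4675, -0.3341, 0.034]
eef_rot: [0.001, 1.0, -0.002, 0.001]
contact_force: [0.3, -0.9, -2.0]
opening: 0.68
finger_force: 34.9
```

```bash
python3 -m pendant '[[0,0,0.04,0,0,0],[0,0,0,0,0,0],[0,0,0,0,0,0]]'
python3 -m pendant '[[0,0,0,0,0,0],[0,0,0,0,0,0],[0,0,0,0,0,0],[0,0,0,0,0,0],[0,0,0,0,0,0]]' 0.8
python3 -m pendant '[[0,0,-0.5,0,0,0],[0,0,-0.9,0,0,0],[0,0,-1,0,0,0],[0,0,-1,0,0,0],[0,0,-1,0,0,0]]' 1
python3 -m pendant '[[0,0,-0.6,0,0,0],[0,0,0,0,0,0],[0,0,0,0,0,0]]'
python3 - <<'E'
from chk import *
look((.467,-.333),.086); tube((.467,-.333),.074,.06)
im,d=optics.snapshot('top'); cv2.imwrite('pics/top1.png',im)
P=cloud(cam('top'),d).reshape(-1,3)
for k,(x,y,h,D) in {'f30':(.628,-.31,.051,.03),'f40':(.441,.153,.058,.04),'f50':(.625,-.017,.066,.05),'f60':(.467,-.333,.074,.06)}.items():
    s=P[(np.hypot(P[:,0]-x,P[:,1]-y)<D/2+.012)&(abs(P[:,2]-h)<.012)]
    c=cv2.minEnclosingCircle(s[:,:2].astype(np.float32).reshape(-1,1,2)); print(k,np.array(c[0]),2*c[1],np.median(s[:,2]))
E
```

```text
clock: 24.07
tool_pos: [0.4676, -0.3344, 0.0333]
eef_rot: [0.001, 1.0, -0.002, 0.001]
contact_force: [-1.0, -0.4, 4.6]
opening: 0.678
finger_force: 34.9
clock: 24.48
tool_pos: [0.467, -0.3342, 0.0324]
eef_rot: [0.001, 1.0, -0.002, 0.0]
contact_force: [0.4, -0.5, 0.3]
opening: 0.902
finger_force: 0.0
clock: 24.9
tool_pos: [0.4668, -0.3335, 0.1445]
eef_rot: [0.001, 1.0, -0.002, 0.0]
contact_force: [-0.0, -1.0, -0.0]
opening: 0.996
finger_force: 0.0
clock: 25.15
tool_pos: [0.4672, -0.334, 0.1586]
eef_rot: [0.001, 1.0, -0.002, 0.001]
contact_force: [-0.2, 0.2, -0.2]
opening: 0.997
finger_force: 0.0
tcp [ 0.4672 -0.334   0.1586] F [-0.2218  0.1867 -0.242 ]
base 3916 [ 0.4665 -0.3325] 0.08675330132246017
tcp [ 0.4665 -0.3338  0.1575] tube 1193 [ 0.4675 -0.3356] 0.06017916277050972 ztop 0.07383441283717546
f30 [ 0.6285 -0.3112] 0.030503083020448685 0.04901681549878162
f40 [0.4408 0.1508] 0.03999142348766327 0.056522646295407375
f50 [ 0.6239 -0.0181] 0.050919197499752045 0.06401358650771494
f60 [ 0.4658 -0.336 ] 0.06030794978141785 0.07180969428278544
```

View pics/top1.png

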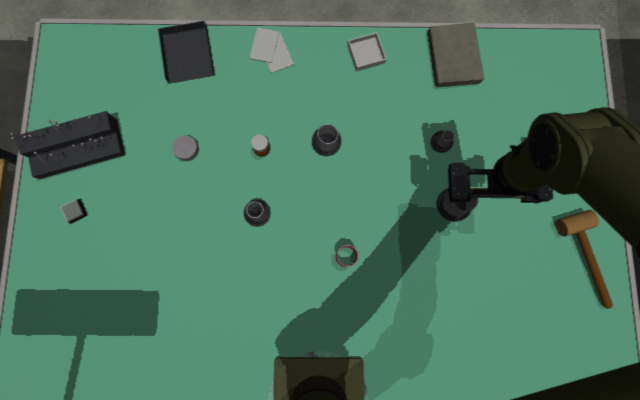

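The top view shows all four tubes seated in their own bases, at (442,141), (257,212), (326,140) and (455,204). The block (185,147), the jar (260,146) and the pink tube (346,255) have not moved, and the gripper is clear. Handing in.

```bash
python3 -c "
from plant import r
print(r.finish_job())"
```

```text
the job is handed in; nothing more can be done
None
```

All four flasks stand flat and upright on the bases of their own size, each within about 4 mm of centre; the block, the jar and the pink tube were left where they were, and the job was handed in at about 25 s.

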